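# Sleeve the bare sanding drum, draw it from its block and hold it level

## Robot

A 7-joint arm with a two-finger parallel gripper is mounted at the origin on a cart in front of the work surface, level with it; the furniture and walls round the work are solid. World frame = base frame: x ahead of the robot, y to its left, z up, the work surface at z = 0. Lengths are in mm, angles in rad, forces in N, time in s.
With the tool pointing down it reaches from about 400 to 875 mm from the base axis. Payload 4.4 kg.
Tool frame: the origin (TCP) lies midway between the tips of the shut fingers; the grasp point (between the pads) lies 19 mm behind it; z points along the fingers, y is the line along which they close (so a half turn about z gives the same grasp; the last joint's range is limited). The gripper opens to 85 mm and grips with 20 to 120 N. Pads are 22 mm wide; open, the fingers measure 114 mm over their backs; the gripper's body (76 mm by 85 mm) begins 54 mm behind the grasp point. The pads swing forward as they close: fully open they stand 13 mm farther back than shut.
Start: joints at [-1.404, 0.628, 0.038, 1.517, -0.027, 0.996, -0.02], TCP at [149.931, 632.486, 231.313] pointing down, gripper open.
Joint ranges: [-3.06, 3.06], [-0.37, 2.12], [-1.25, 1.32], [0.18, 2.47], [-1.1, 4.24], [0.23, 1.98], [-2.94, 2.94]. Speed limits (rad/s): [2.57, 2.57, 3.14, 3.14, 3.14, 3.14, 3.14].

## Interface

Orientations are given as [roll, pitch, yaw] about the fixed x, y, z axes, in that order (R = Rz(yaw) Ry(pitch) Rx(roll)).
In Python, from cell import ctrl, get_image, get_calibration gives the robot as it stands.
- The arm moves only by the shell command python3 -m creep 'ROWS'. ROWS is JSON, a list of rows, each an object of numbers: "dx", "dy", "dz": the shift along the world's x, y, z normalised to -1 to 1, where 1 is 0.4 m; "rx", "ry", "rz": the turn, a rotation vector about the world's x, y, z normalised to -1 to 1, where 1 is 2 pi rad; "grip": the closure, from -1 (fully open) to 1 (shut). A call has exactly 5 rows; each row is the pose to reach, as a shift and turn from the pose commanded when the call began, turning the shorter way round; what a row does not reach only later rows make up. A row lasts 1/8 s, in which the tool goes at most 62.5 mm and 10.7 degrees, less where a joint would pass 70% of its speed; a pose out of reach is approached as far as the arm can. A call with a number of a shift or a turn outside -1 to 1 is refused whole. A call with a gripper value outside its range is refused whole. The fingers move at their own pace and stop on an object; the grip force is fixed at half the most. Time passes only in rows, so rows that repeat a pose let the fingers close, or fill a call up. It gives the time, the measured TCP pose, the force, the opening and the grip force at its end, in the units of the state.
- ctrl.read_state(): the state, without advancing time (a new reading comes with each control period).
- get_image(name): name is "scene" or "side" or "wrist"; returns the picture (480x640x3 uint8, red, green, blue); there is no depth.
- get_calibration(name): a dict with "mtx" (3x3 intrinsics, pixels), "world_from_camera" (4x4, takes a point from camera to world coordinates). Camera axes: x right, y down, z forward; pixel columns grow to the right and rows downward; lengths in mm; the calibration is good to about 2 mm. A picture is of the moment at which its call begins: read the wrist's pose just before it. get_calibration takes no time and is no camera call; for the wrist camera it gives the pose at the moment of the call.
- ctrl.finish_job(): hands the job in; it is judged then, once.
The state is a dict: "clock": time; "qpos": joint angles; "qd": joint speeds; "tau": joint torques, N m; "eef_pos": TCP position; "tool_rot": TCP orientation; "force": force on the tool from outside, world axes, zero at the start; "torque": the same for the moment, N m; "width": finger opening in mm; "gripper_force": force on a finger pad.
Only numpy, scipy, OpenCV 4.12 (cv2) and the standard library are available. Lean on these libraries where they do the work, as an engineer would, in place of code of your own. Each camera call takes 0.05 s, during which the arm holds its last target. There are 200 camera calls.

## Task

While the bare rubber sanding drum stands in its wooden block, push the abrasive sleeve that fits it fully home, down onto the drum's flange. Then grip the drum's hex nut, draw the drum out of the block, turn it about level as if to offer its shank to the lathe chuck, and finish still holding it there, at least 15 cm above the bench with the sleeve still on it. Leave the other drum, the other sleeves and everything else on the bench where they are.

Things in the scene. Friction and masses are not known exactly. Their poses are not given: they have to be found in the camera images.
- arbor_block: Fixed pale wooden block, 76 x 172 mm and 56 mm high, on a 100 x 200 x 12 mm base board; its flat top is 68 mm above the bench. Origin: centre of the base board's underside; z up, y along the row of three 14.5 mm holes (52 mm deep) at y = -50, 0 and +50 mm. The two sanding drums stand in the outer holes, either way round; the middle one is empty.
- bare_drum: The bare (black rubber) sanding drum, loose, 0.2 to 0.4 kg, 145 mm long, its shank down in the block. Origin on its axis at the underside of its steel flange (50 mm dia, z = 0 to 4 mm), which rests on the block's top; z runs along the axis from shank to nut. Rubber body 42 mm dia, z = 4 to 67, its top edge bevelled 3.5 x 4 mm; washer 32 mm dia to z = 70, the nut above it.
- nut_middle (a point): Middle of the bare drum's steel hex nut, on its axis, 82 mm above its origin: 24 mm across flats (one pair of flats faces along the drum's x), 24 mm high (z = 70 to 94); the stud's end, 16 mm dia, stands 5 mm out of it.
- drum_middle (a point): Point on the bare drum's axis, 34 mm above its origin: where the middle of the right sleeve lies when the sleeve is fully home.
- shank_tip (a point): Lower end of the bare drum's shank (steel, 12 mm dia, tip bevelled), 46 mm below its origin.
- mid_sleeve: The sleeve that fits the bare drum: stiff brown abrasive tube open at both ends, 51 mm outside, 45 mm bore, 60 mm high, 30 g, a free sliding fit on the drum (1.5 mm clearance all round), standing on the bench among two others of the same height. Origin at the centre of its lower end, z along its axis.
- sleeve_middle (a point): Middle of the fitting sleeve's axis, 30 mm above its origin.
- narrow_sleeve: Sleeve too narrow for the bare drum: 36 mm outside, 30 mm bore, 60 mm high, standing on the bench. Origin at the centre of its lower end. Leave it.
- wide_sleeve: Sleeve too wide for the bare drum: 66 mm outside, 60 mm bore, 60 mm high, standing on the bench. Origin at the centre of its lower end. Leave it.
- small_drum: The other, smaller drum, 25 mm rubber with its 33 mm abrasive sleeve already on, in the block's other outer hole, loose, 84 mm high above the block's top (origin at its flange's underside, there). Leave it.
- chisel: Bystander: bench chisel, 27 x 214 x 38 mm, origin under its middle. Leave it.
- ball_bearing: Bystander: steel ball bearing lying flat, 62 mm dia, 16 mm high, origin under its centre. Leave it.
- walnut_disc: Bystander: dark wooden disc lying flat, 48 mm dia, 13 mm high, origin under its centre, near the sleeves. Leave it.
- fluted_cup: Bystander: open turned wooden cup, 88 mm dia, 58 mm high, origin under its centre. Leave it.
There are look-alikes about, which are no part of the job. What is shaped like the mid_sleeve but green is not meant.

How it is judged (in metres and radians):
On the way, in this order (a step that is already met when the one before it is completed fails the run):
1. the fitting sleeve is fully home on the bare drum while the drum still stands in the block (distance between sleeve_middle and drum_middle below 0.004 m and angle between the z axis of mid_sleeve and the z axis of bare_drum, either way round below 0.1 rad and z of bare_drum in the frame of arbor_block below 0.073 m and angle between bare_drum's own z axis and vertical below 0.1 rad), for 0.3 s.
2. the drum is drawn clear of the block (z of shank_tip in the frame of arbor_block above 0.072 m), for 0.1 s.
At the end, for the whole second after the job is handed in: The drum is held by the fingers, its middle more than 150 mm above the bench, its axis within 25 degrees of level, off the block and at rest, with the fitting sleeve on it within 16 mm of its home place (height (world z) of drum_middle above 0.15 m and angle between bare_drum's own z axis and vertical between 1.13 and 2.01 rad and distance between sleeve_middle and drum_middle below 0.016 m and angle between the z axis of mid_sleeve and the z axis of bare_drum, either way round below 0.12 rad and contact force between bare_drum and the fingers above 1 N and contact force between each of bare_drum, mid_sleeve and arbor_block below 0.1 N and linear speed of bare_drum below 0.04 m/s and angular speed of bare_drum below 0.3 rad/s); the arm keeps its last pose, push and grip.
It fails at once if another sleeve is moved more than 30 mm or knocked over (distance of any of narrow_sleeve, wide_sleeve from where it was at the start of the episode above 0.03 m or angle between any of narrow_sleeve, wide_sleeve's own z axis and vertical above 0.5 rad).
It fails at once if the other drum is drawn out or shifted more than 20 mm (distance of small_drum from where it was at the start of the episode above 0.02 m).
It fails at once if another thing on the bench is moved more than 30 mm (distance of any of chisel, ball_bearing, walnut_disc, fluted_cup from where it was at the start of the episode above 0.03 m).
It also fails if it takes over 56 s, if anything falls off the work surface, if the arm or the gripper's body presses on something with over 40 N, if the wrist force passes 120 N, or if a joint passes its speed limit or range.

## Working session

There is one attempt and no reset: what is moved stays moved. The work goes in short steps, Python scripts to look and compute and a shell command to move; the robot and the scene stay as the last step left them, time stands still between calls to the robot, and variables do not carry over. Pictures are saved under pics/ and viewed, at most 12 in all, crops included, and the job is handed in when it is done.

```bash
mkdir -p pics; ls; python3 - <<'E'
from cell import ctrl,get_image,get_calibration
import cv2,numpy as np
s=ctrl.read_state();print({k:np.round(v,3).tolist() for k,v in s.items()})
for n in("scene","side"):
    im=get_image(n);cv2.imwrite(f"pics/{n}0.png",im[...,::-1]);c=get_calibration(n);print(n,np.round(c["mtx"],1).tolist(),np.round(c["world_from_camera"],3).tolist())
E
```

```text
pics
{'clock': 0.0, 'qpos': [-1.404, 0.629, 0.038, 1.518, -0.027, 0.996, -0.02], 'qd': [0.0, -0.0, 0.001, 0.001, 0.001, -0.001, 0.0], 'tau': [0.001, -56.34, 1.226, -19.344, 0.011, 0.01, 0.0], 'eef_pos': [149.768, 631.869, 230.399], 'tool_rot': [-3.14, -0.0, 2.909], 'force': [0.628, 0.221, 0.821], 'torque': [-0.018, -0.038, 0.024], 'gripper_force': 0.0, 'width': 85.595}
scene [[440.8, 0.0, 324.9], [0.0, 440.8, 242.2], [0.0, 0.0, 1.0]] [[-0.84, -0.222, 0.495, 96.47], [-0.542, 0.334, -0.771, 908.807], [0.006, -0.916, -0.401, 477.056], [0.0, 0.0, 0.0, 1.0]]
side [[622.9, 0.0, 313.6], [0.0, 622.9, 242.9], [0.0, 0.0, 1.0]] [[0.912, -0.276, 0.302, 115.502], [-0.41, -0.618, 0.671, -654.344], [0.002, -0.736, -0.677, 1011.76], [0.0, 0.0, 0.0, 1.0]]
```

View pics/scene0.png

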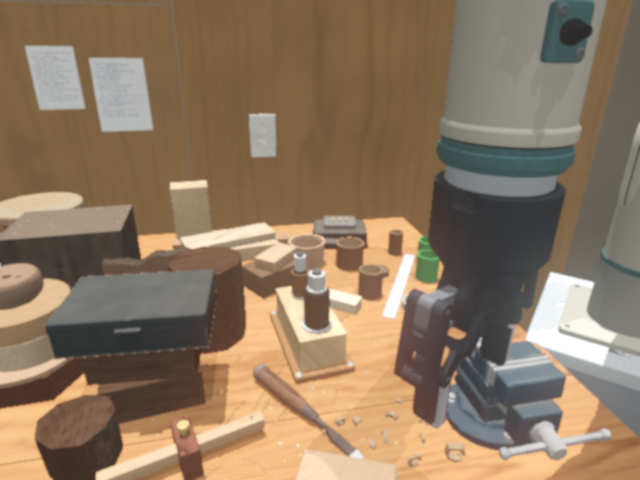

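View pics/side0.png

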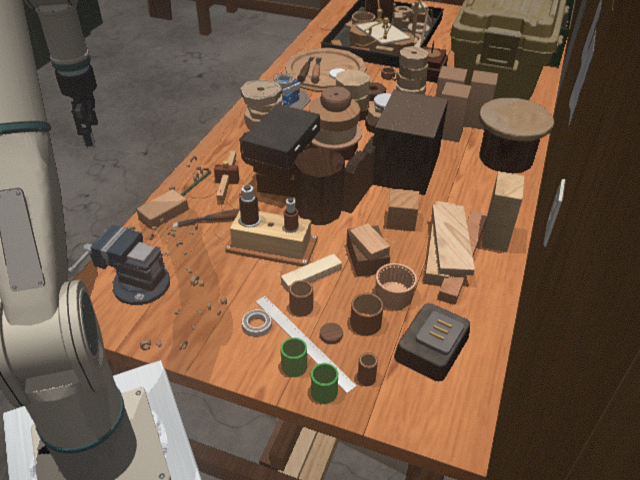

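The scene view shows the block at (315,330), with drums at (300,275) and (317,300). In the side view the block is at (270,235), the bare drum at (249,205), the small drum at (291,215), and brown sleeves at (301,298), (367,314) and (367,369). Next, enlarged crops.

```bash
python3 - <<'E'
import cv2,numpy as np
a=cv2.imread("pics/side0.png")[175:395,215:415];b=cv2.imread("pics/scene0.png")[225:385,260:420]
cv2.imwrite("pics/crop0.png",np.hstack([cv2.resize(a,(545,600),interpolation=3),cv2.resize(b,(255,255)).repeat(1,0) if 0 else cv2.copyMakeBorder(cv2.resize(b,(255,255),interpolation=3),0,345,0,0,0)]))
E
```

```text
(no output)
```

View pics/crop0.png

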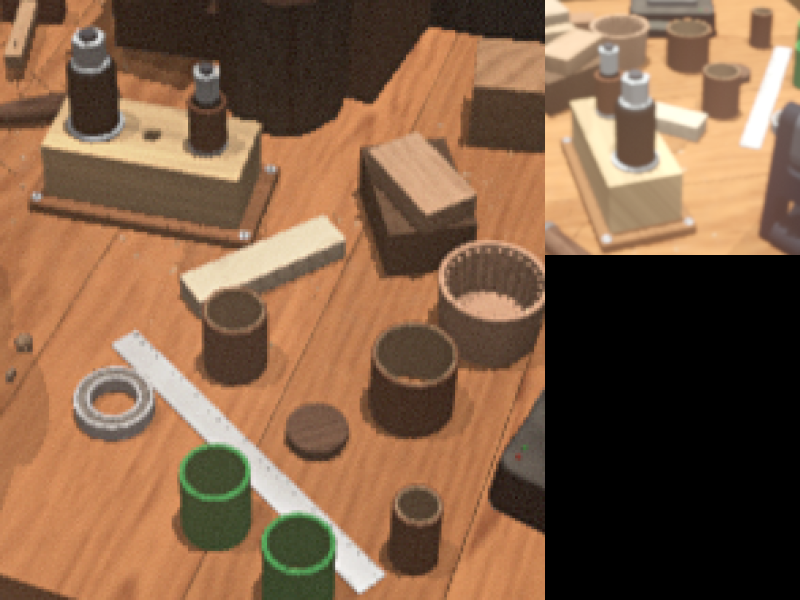

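The crop shows the mid sleeve's rim centred at crop (235,312), the bare drum's stud top at (88,35), the empty hole at (152,134), and the small drum's stud at (206,67).

```bash
cat > h.py <<'E'
from cell import ctrl,get_image,get_calibration
import cv2,numpy as np
def cast(c,uv,z):
    K,T=c["mtx"],c["world_from_camera"]; r=T[:3,:3]@np.linalg.inv(K)@np.r_[uv,1.]
    return T[:3,3]+r*(z-T[2,3])/r[2]
def proj(c,p):
    T=np.linalg.inv(c["world_from_camera"]); q=c["mtx"]@(T[:3,:3]@np.array(p,float)+T[:3,3]); return q[:2]/q[2]
def st():
    s=ctrl.read_state(); print({k:np.round(s[k],3).tolist() for k in("clock","qpos","eef_pos","tool_rot","force","width","gripper_force")}); return s
E
python3 - <<'E'
from h import *
c=get_calibration("side")
for n,u,z in(("mid",(235,312),60),("wide",(414,353),60),("narrow",(417,505),60),("hole",(152,134),68),("barestud",(88,35),167),("smallstud",(206,67),152),("disc",(317,427),13),("bearing",(114,398),16),("cup",(492,278),58),
 ("stick",(262,255),20)):
    p=cast(c,(215+u[0]/2.725,175+u[1]/2.727),z);print(n,p.round(1),np.hypot(p[0],p[1]).round())
E
```

```text
mid [458.2 167.8  60. ] 488.0
wide [563.8  74.8  60. ] 569.0
narrow [500.6 -49.5  60. ] 503.0
hole [472.7 378.9  68. ] 606.0
barestud [432.4 406.2 167. ] 593.0
smallstud [510.8 346.2 152. ] 617.0
disc [484.6  74.8  13. ] 490.0
bearing [354.4 161.4  16. ] 389.0
cup [657.1 120.7  58. ] 668.0
stick [518.4 252.2  20. ] 577.0
```

```bash
python3 -m creep '[{"dx":0.1,"dy":-0.12,"dz":0.1},{"dx":0.2,"dy":-0.24,"dz":0.2},{"dx":0.3,"dy":-0.36,"dz":0.25},{"dx":0.4,"dy":-0.5,"dz":0.25},{"dx":0.5,"dy":-0.62,"dz":0.25}]'
python3 -m creep '[{"dx":0.1,"dy":-0.12},{"dx":0.13,"dy":-0.15},{"dx":0.13,"dy":-0.15},{"dx":0.13,"dy":-0.15},{"dx":0.13,"dy":-0.15}]'
python3 - <<'E'
from h import *
s=st();im=get_image("wrist");cv2.imwrite("pics/w1.png",im[...,::-1]);c=get_calibration("wrist");print(np.round(c["mtx"],1).tolist(),np.round(c["world_from_camera"],3).tolist())
for n,p in dict(mid=(458,168,60),drum=(432,407,167),small=(511,346,152)).items():print(n,proj(c,p))
E
```

```text
{'clock': 0.1, 'qpos': [-1.404, 0.629, 0.038, 1.518, -0.027, 0.996, -0.02], 'eef_pos': [149.785, 631.915, 230.464], 'tool_rot': [-3.14, 0.0, 2.909], 'force': [0.15, 0.258, 0.342], 'width': 85.491, 'gripper_force': 0.0}
[[332.1, 0.0, 317.4], [0.0, 332.1, 239.4], [0.0, 0.0, 1.0]] [[0.229, 0.925, 0.303, 71.869], [0.973, -0.218, -0.072, 650.603], [-0.001, 0.311, -0.95, 373.128], [0.0, 0.0, 0.0, 1.0]]
mid [ 35.87745981 509.00864136]
drum [158.47503415 570.99506248]
small [139.49225875 606.62833543]$[0]: bad value
$[0]: bad value
```

View pics/w1.png

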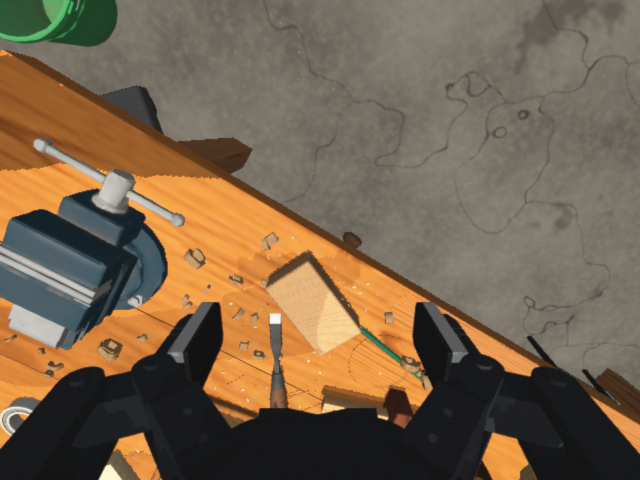

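The wrist view shows the chisel at (277,360), the vise at (90,270) and a wood offcut at (312,300). The drums are out of view, and the rows need every key.

```bash
python3 -m creep '[{"dx":0.1,"dy":-0.08,"dz":0.1,"rx":0,"ry":0,"rz":0,"grip":-1},{"dx":0.22,"dy":-0.17,"dz":0.15,"rx":0,"ry":0,"rz":0,"grip":-1},{"dx":0.34,"dy":-0.27,"dz":0.2,"rx":0,"ry":0,"rz":0,"grip":-1},{"dx":0.46,"dy":-0.37,"dz":0.2,"rx":0,"ry":0,"rz":0,"grip":-1},{"dx":0.58,"dy":-0.46,"dz":0.2,"rx":0,"ry":0,"rz":0,"grip":-1}]'
python3 -m creep '[{"dx":0.08,"dy":-0.06,"dz":0,"rx":0,"ry":0,"rz":0,"grip":-1},{"dx":0.125,"dy":-0.1,"dz":0,"rx":0,"ry":0,"rz":0,"grip":-1},{"dx":0.125,"dy":-0.1,"dz":0,"rx":0,"ry":0,"rz":0,"grip":-1},{"dx":0.125,"dy":-0.1,"dz":0,"rx":0,"ry":0,"rz":0,"grip":-1},{"dx":0.125,"dy":-0.1,"dz":0,"rx":0,"ry":0,"rz":0,"grip":-1}]'
python3 - <<'E'
from h import *
s=st();c=get_calibration("wrist");im=get_image("wrist");cv2.imwrite("pics/w2.png",im[...,::-1]);np.savez("w2.npz",**c)
for n,p in dict(mid=(458,168,60),drum=(432,407,167),small=(511,346,152)).items():print(n,proj(c,p))
E
```

```text
clock: 0.78
eef_pos: [380.5, 449.2, 311.7]
tool_rot: [3.141, 0.0, 2.909]
force: [0.3, 1.1, -0.2]
width: 85.5
gripper_force: 0.0
clock: 1.4
eef_pos: [427.7, 412.0, 311.2]
tool_rot: [3.141, -0.001, 2.912]
force: [-0.7, 0.2, 0.2]
width: 85.4
gripper_force: 0.0
{'clock': 1.4, 'qpos': [-0.862, 0.47, 0.076, 1.575, -0.04, 1.098, 0.565], 'eef_pos': [427.665, 411.996, 311.201], 'tool_rot': [3.141, -0.001, 2.912], 'force': [-0.691, 0.198, 0.209], 'width': 85.366, 'gripper_force': 0.0}
mid [136.97072208 266.37673516]
drum [312.86716208 230.68230037]
small [273.04137642 311.1598943 ]
```

View pics/w2.png

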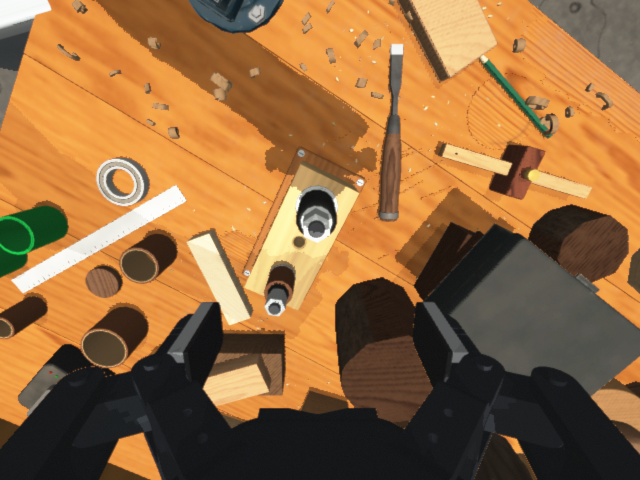

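The wrist view shows the bare drum's nut at (316,227), the empty hole at (300,242), the small drum at (276,305) and the mid sleeve's rim at about (139,263). Next, a closer crop.

```bash
python3 - <<'E'
from h import *
im=cv2.imread("pics/w2.png")
a=cv2.resize(im[180:250,280:350],(560,560),interpolation=cv2.INTER_CUBIC);b=cv2.resize(im[225:290,110:185],(240,208))
cv2.imwrite("pics/c2.png",np.hstack([a,cv2.copyMakeBorder(b,0,352,0,0,0)]))
E
```

```text
(no output)
```

View pics/c2.png

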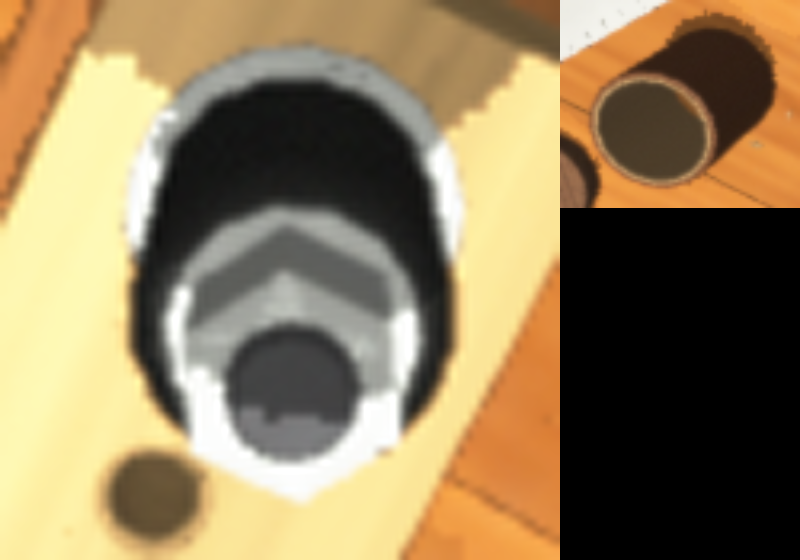

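The nut's side flats run vertically in the image, so they are square to the closing axis at this yaw. Stud top (316.6,228.9), flange (317,206.5), sleeve rim (138.8,265.3).

```bash
python3 - <<'E'
from h import *
c=dict(np.load("w2.npz"))
for n,u,z in(("stud",(316.6,228.9),167),("flange",(317,206.5),72),("hole",(299.1,241.9),68),("mid",(138.8,265.3),60)):print(n,cast(c,u,z).round(1))
# side-view: refine sleeve rim, stud
s=get_calibration("side")
T=c["world_from_camera"];print("cam-tcp",T[:3,3]-ctrl.read_state()["eef_pos"])
E
```

```text
stud [431.1 410.7 167. ]
flange [431.6 410.9  72. ]
hole [470.5 379.3  68. ]
mid [457.1 170.9  60. ]
cam-tcp [-78.12577438  18.26255225 142.55687856]
```

```bash
python3 -m creep '[{"dx":0.02,"dy":-0.15,"dz":0,"rx":0,"ry":0,"rz":0,"grip":-1},{"dx":0.04,"dy":-0.3,"dz":0,"rx":0,"ry":0,"rz":0,"grip":-1},{"dx":0.06,"dy":-0.45,"dz":-0.1,"rx":0,"ry":0,"rz":0,"grip":-1},{"dx":0.073,"dy":-0.55,"dz":-0.2,"rx":0,"ry":0,"rz":0,"grip":-1},{"dx":0.073,"dy":-0.602,"dz":-0.27,"rx":0,"ry":0,"rz":0,"grip":-1}]'
python3 -m creep '[{"dx":0,"dy":0,"dz":0,"rx":0,"ry":0,"rz":0,"grip":-1},{"dx":0,"dy":0,"dz":0,"rx":0,"ry":0,"rz":0,"grip":-1},{"dx":0,"dy":0,"dz":0,"rx":0,"ry":0,"rz":0,"grip":-1},{"dx":0,"dy":0,"dz":0,"rx":0,"ry":0,"rz":0,"grip":-1},{"dx":0,"dy":0,"dz":0,"rx":0,"ry":0,"rz":0,"grip":-1}]'
python3 - <<'E'
from h import *
s=st();c=get_calibration("wrist");im=get_image("wrist");cv2.imwrite("pics/w3.png",im[...,::-1]);np.savez("w3.npz",**c)
u=proj(c,(457,171,60));print(u)
x,y=(u-55).astype(int);cv2.imwrite("pics/c3.png",cv2.resize(im[max(y,0):y+110,x:x+110,::-1],(550,550),interpolation=2));print(x,y)
E
```

```text
clock: 2.08
eef_pos: [458.0, 167.5, 202.2]
tool_rot: [-3.141, -0.0, 2.907]
force: [0.3, 0.4, -0.0]
width: 85.4
gripper_force: 0.0
clock: 2.7
eef_pos: [458.5, 170.4, 203.7]
tool_rot: [3.141, 0.001, 2.91]
force: [-0.1, -0.6, -0.8]
width: 85.7
gripper_force: 0.0
{'clock': 2.7, 'qpos': [-0.487, 0.441, 0.104, 1.99, -0.068, 0.713, 0.997], 'eef_pos': [458.541, 170.361, 203.726], 'tool_rot': [3.141, 0.001, 2.91], 'force': [-0.104, -0.639, -0.753], 'width': 85.729, 'gripper_force': 0.0}
[317.41882174 223.02594434]
262 168
```

View pics/c3.png

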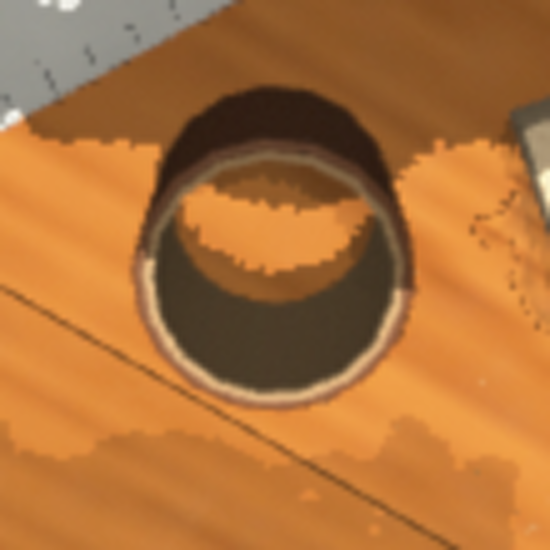

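The sleeve rim is centred at (316.8,222.6), so the sleeve is at (457,171) and I descend.

```bash
python3 -m creep '[{"dx":-0.004,"dy":0.001,"dz":-0.12,"rx":0,"ry":0,"rz":0,"grip":-1},{"dx":-0.004,"dy":0.001,"dz":-0.24,"rx":0,"ry":0,"rz":0,"grip":-1},{"dx":-0.004,"dy":0.001,"dz":-0.36,"rx":0,"ry":0,"rz":0,"grip":-1},{"dx":-0.004,"dy":0.001,"dz":-0.433,"rx":0,"ry":0,"rz":0,"grip":-1},{"dx":-0.004,"dy":0.001,"dz":-0.433,"rx":0,"ry":0,"rz":0,"grip":-1}]'
python3 -m creep '[{"dx":0,"dy":0,"dz":0,"rx":0,"ry":0,"rz":0,"grip":-0.5},{"dx":0,"dy":0,"dz":0,"rx":0,"ry":0,"rz":0,"grip":1},{"dx":0,"dy":0,"dz":0,"rx":0,"ry":0,"rz":0,"grip":1},{"dx":0,"dy":0,"dz":0,"rx":0,"ry":0,"rz":0,"grip":1},{"dx":0,"dy":0,"dz":0,"rx":0,"ry":0,"rz":0,"grip":1}]'
```

```text
clock: 3.38
eef_pos: [455.4, 169.6, 28.4]
tool_rot: [-3.139, -0.004, 2.909]
force: [0.1, 0.5, 0.2]
width: 85.5
gripper_force: 0.0
clock: 4.0
eef_pos: [457.9, 170.6, 32.0]
tool_rot: [3.14, 0.003, 2.909]
force: [0.5, -0.4, 8.1]
width: 49.3
gripper_force: 61.2
```

```bash
python3 -m creep '[{"dx":0,"dy":0,"dz":0.1,"rx":0,"ry":0,"rz":0,"grip":1},{"dx":0,"dy":0,"dz":0.22,"rx":0,"ry":0,"rz":0,"grip":1},{"dx":0,"dy":0,"dz":0.34,"rx":0,"ry":0,"rz":0,"grip":1},{"dx":0,"dy":0,"dz":0.45,"rx":0,"ry":0,"rz":0,"grip":1},{"dx":0,"dy":0,"dz":0.52,"rx":0,"ry":0,"rz":0,"grip":1}]'
python3 -m creep '[{"dx":-0.015,"dy":0.12,"dz":0,"rx":0,"ry":0,"rz":0,"grip":1},{"dx":-0.03,"dy":0.26,"dz":0,"rx":0,"ry":0,"rz":0,"grip":1},{"dx":-0.048,"dy":0.4,"dz":0,"rx":0,"ry":0,"rz":0,"grip":1},{"dx":-0.065,"dy":0.54,"dz":0,"rx":0,"ry":0,"rz":0,"grip":1},{"dx":-0.065,"dy":0.6,"dz":0,"rx":0,"ry":0,"rz":0,"grip":1}]'
python3 -m creep '[{"dx":0,"dy":0,"dz":0,"rx":0,"ry":0,"rz":0,"grip":1},{"dx":0,"dy":0,"dz":0,"rx":0,"ry":0,"rz":0,"grip":1},{"dx":0,"dy":0,"dz":0,"rx":0,"ry":0,"rz":0,"grip":1},{"dx":0,"dy":0,"dz":0,"rx":0,"ry":0,"rz":0,"grip":1},{"dx":0,"dy":0,"dz":0,"rx":0,"ry":0,"rz":0,"grip":1}]'
python3 - <<'E'
from h import *
for i in range(3):
    s=st();c=get_calibration("wrist");im=get_image("wrist")
cv2.imwrite("pics/w4.png",im[...,::-1]);np.savez("w4.npz",**c)
u=proj(c,s["eef_pos"]+[0,0,30]);print(u);x,y=(u-[100,80]).astype(int);print(x,y)
cv2.imwrite("pics/c4.png",cv2.resize(im[y:y+150,x:x+200,::-1],(800,600),interpolation=2))
E
```

```text
clock: 4.62
eef_pos: [457.5, 170.5, 241.6]
tool_rot: [3.138, 0.004, 2.909]
force: [-0.2, 0.7, -1.2]
width: 49.3
gripper_force: 62.3
clock: 5.25
eef_pos: [428.8, 414.5, 239.2]
tool_rot: [3.138, -0.001, 2.914]
force: [0.8, -1.5, -0.5]
width: 49.2
gripper_force: 62.3
clock: 5.88
eef_pos: [431.1, 409.6, 238.3]
tool_rot: [3.142, 0.0, 2.908]
force: [0.3, -0.1, -0.4]
width: 49.2
gripper_force: 62.3
{'clock': 5.875, 'qpos': [-0.87, 0.541, 0.098, 1.672, -0.063, 0.931, 0.589], 'eef_pos': [431.067, 409.615, 238.26], 'tool_rot': [3.142, 0.0, 2.908], 'force': [0.344, -0.13, -0.374], 'width': 49.223, 'gripper_force': 62.296}
{'clock': 5.925, 'qpos': [-0.87, 0.541, 0.098, 1.672, -0.063, 0.931, 0.589], 'eef_pos': [430.964, 409.778, 238.185], 'tool_rot': [3.142, -0.0, 2.908], 'force': [-0.071, -0.234, -0.424], 'width': 49.352, 'gripper_force': 62.296}
{'clock': 5.975, 'qpos': [-0.87, 0.542, 0.098, 1.672, -0.063, 0.931, 0.589], 'eef_pos': [430.907, 409.91, 238.142], 'tool_rot': [3.142, -0.0, 2.908], 'force': [-0.268, -0.805, -0.3], 'width': 48.936, 'gripper_force': 62.295}
[317.23896877 342.96687906]
217 262
```

View pics/c4.png

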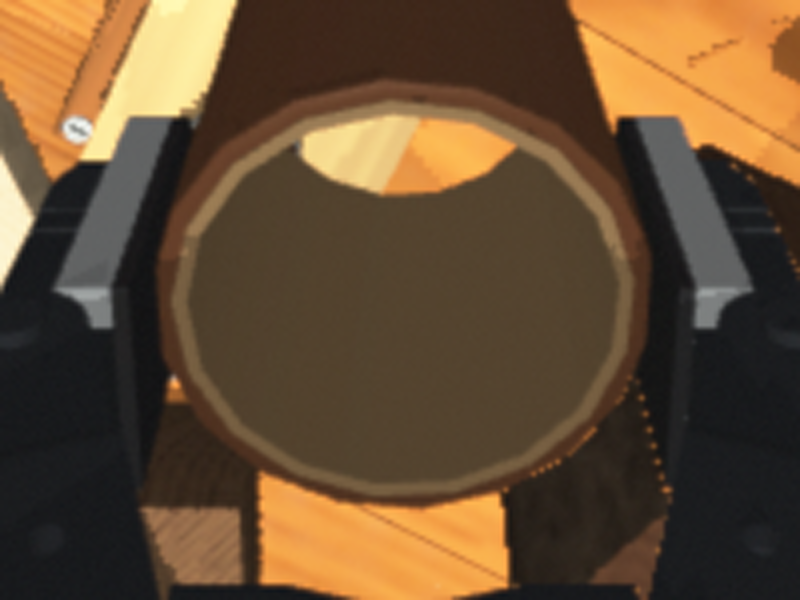

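The picture shows the held sleeve with its rim centred at (318,335.3), 123 px wide, upright between the pads.

```bash
python3 - <<'E'
from h import *
c=dict(np.load("w4.npz"));t=np.array([430.9,409.9,238.1])
K,T=c["mtx"],c["world_from_camera"]
r=T[:3,:3]@np.linalg.inv(K)@[318,335.3,1]
print(r*137.7+T[:3,3]-t)
for h in(24,28,32):print(h,cast(c,(318,335.3),t[2]+h)-t)
for h in(28,30,32):
  for e in(0,2,4): print(h,e,proj(c,t+[e*.973,-e*.23,h]))
# projected circle fit: extents of rim for given x-offset e (tool x dir)
a=np.linspace(0,6.283,200);ax=T[:3,0].copy()
for h in(26,28,30):
  for e in(-3,-1.5,0,1.5):
    P=np.array([proj(c,t+np.array([.973,-.23,0])*e+[25.5*np.cos(k),25.5*np.sin(k),h]) for k in a])
    print(h,e,((P.min(0)-[217,262])*4).round(),((P.max(0)-[217,262])*4).round())
E
```

```text
[ 0.58328456  0.19806362 24.08331057]
24 [ 0.63850955  0.18525262 24.        ]
28 [-2.01301443  0.80034894 28.        ]
32 [-4.66453841  1.41544527 32.        ]
28 0 [317.21117995 339.8772645 ]
28 2 [317.210207   344.10709633]
28 4 [317.20924302 348.29794701]
30 0 [317.21091269 342.89181366]
30 2 [317.20992704 347.1681491 ]
30 4 [317.20895061 351.4045123 ]
32 0 [317.21063762 345.99450212]
32 2 [317.20963894 350.31827447]
32 4 [317.20864974 354.60104595]
26 -3 [149.  43.] [653. 480.]
26 -1.5 [150.  58.] [652. 491.]
26 0 [151.  72.] [651. 502.]
26 1.5 [152.  86.] [650. 514.]
28 -3 [145.  52.] [656. 493.]
28 -1.5 [146.  67.] [655. 505.]
28 0 [147.  81.] [654. 516.]
28 1.5 [148.  95.] [654. 527.]
30 -3 [142.  61.] [660. 507.]
30 -1.5 [143.  76.] [659. 519.]
30 0 [144.  90.] [658. 530.]
30 1.5 [144. 105.] [657. 542.]
```

```bash
python3 -m creep '[{"dx":0.003,"dy":0.001,"dz":-0.03,"rx":0,"ry":0,"rz":0,"grip":1},{"dx":0.003,"dy":0.001,"dz":-0.06,"rx":0,"ry":0,"rz":0,"grip":1},{"dx":0.003,"dy":0.001,"dz":-0.1,"rx":0,"ry":0,"rz":0,"grip":1},{"dx":0.003,"dy":0.001,"dz":-0.14,"rx":0,"ry":0,"rz":0,"grip":1},{"dx":0.003,"dy":0.001,"dz":-0.16,"rx":0,"ry":0,"rz":0,"grip":1}]'
python3 -m creep '[{"dx":0,"dy":0,"dz":0,"rx":0,"ry":0,"rz":0,"grip":1},{"dx":0,"dy":0,"dz":0,"rx":0,"ry":0,"rz":0,"grip":1},{"dx":0,"dy":0,"dz":-0.01,"rx":0,"ry":0,"rz":0,"grip":1},{"dx":0,"dy":0,"dz":-0.02,"rx":0,"ry":0,"rz":0,"grip":1},{"dx":0,"dy":0,"dz":-0.03,"rx":0,"ry":0,"rz":0,"grip":1}]'
```

```text
clock: 6.65
eef_pos: [431.4, 410.0, 172.4]
tool_rot: [-3.14, -0.001, 2.909]
force: [1.2, -0.1, -1.3]
width: 49.1
gripper_force: 62.3
clock: 7.28
eef_pos: [432.0, 410.5, 161.9]
tool_rot: [3.142, -0.0, 2.909]
force: [-1.1, 0.1, -0.2]
width: 49.4
gripper_force: 62.3
```

```bash
python3 -m creep '[{"dx":0,"dy":0,"dz":-0.006,"rx":0,"ry":0,"rz":0,"grip":1},{"dx":0,"dy":0,"dz":-0.012,"rx":0,"ry":0,"rz":0,"grip":1},{"dx":0,"dy":0,"dz":-0.018,"rx":0,"ry":0,"rz":0,"grip":1},{"dx":0,"dy":0,"dz":-0.024,"rx":0,"ry":0,"rz":0,"grip":1},{"dx":0,"dy":0,"dz":-0.03,"rx":0,"ry":0,"rz":0,"grip":1}]'
python3 -m creep '[{"dx":0,"dy":0,"dz":0,"rx":0,"ry":0,"rz":0,"grip":1},{"dx":0,"dy":0,"dz":0,"rx":0,"ry":0,"rz":0,"grip":1},{"dx":0,"dy":0,"dz":0,"rx":0,"ry":0,"rz":0,"grip":1},{"dx":0,"dy":0,"dz":0,"rx":0,"ry":0,"rz":0,"grip":1},{"dx":0,"dy":0,"dz":0,"rx":0,"ry":0,"rz":0,"grip":1}]'
python3 - <<'E'
from h import *
im=get_image("side");cv2.imwrite("pics/s5.png",cv2.resize(im[150:270,180:340,::-1],(800,600),interpolation=2))
E
```

```text
clock: 7.9
eef_pos: [432.0, 410.6, 150.0]
tool_rot: [3.142, -0.0, 2.909]
force: [-0.2, -0.6, -0.3]
width: 49.4
gripper_force: 62.3
clock: 8.52
eef_pos: [432.0, 410.5, 150.2]
tool_rot: [3.142, 0.0, 2.909]
force: [0.4, 0.5, -0.6]
width: 49.4
gripper_force: 62.3
```

View pics/s5.png

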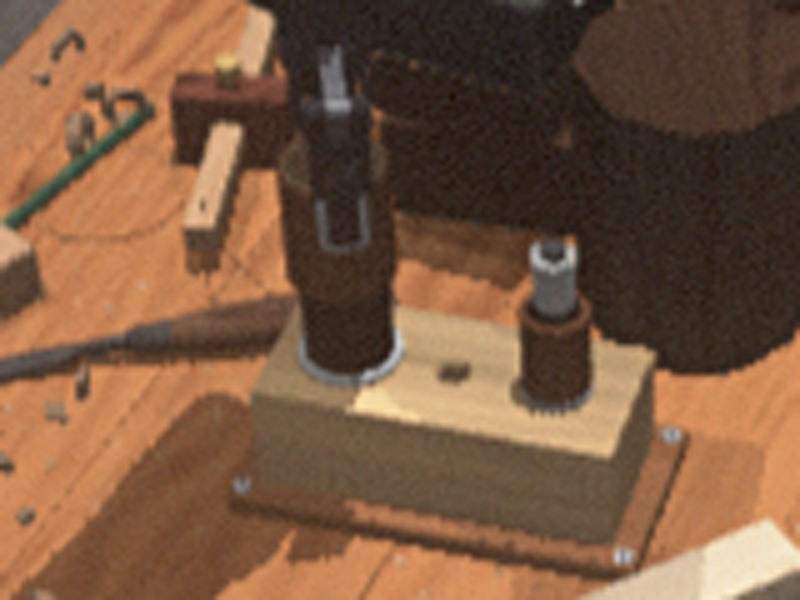

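The sleeve (crop 335,220) is over the rubber body with no force reading, and the flange at (350,360) is visible. I go on down.

```bash
python3 -m creep '[{"dx":0,"dy":0,"dz":-0.015,"rx":0,"ry":0,"rz":0,"grip":1},{"dx":0,"dy":0,"dz":-0.03,"rx":0,"ry":0,"rz":0,"grip":1},{"dx":0,"dy":0,"dz":-0.045,"rx":0,"ry":0,"rz":0,"grip":1},{"dx":0,"dy":0,"dz":-0.06,"rx":0,"ry":0,"rz":0,"grip":1},{"dx":0,"dy":0,"dz":-0.075,"rx":0,"ry":0,"rz":0,"grip":1}]'
python3 -m creep '[{"dx":0,"dy":0,"dz":-0.01,"rx":0,"ry":0,"rz":0,"grip":1},{"dx":0,"dy":0,"dz":-0.02,"rx":0,"ry":0,"rz":0,"grip":1},{"dx":0,"dy":0,"dz":-0.025,"rx":0,"ry":0,"rz":0,"grip":1},{"dx":0,"dy":0,"dz":-0.03,"rx":0,"ry":0,"rz":0,"grip":1},{"dx":0,"dy":0,"dz":-0.03,"rx":0,"ry":0,"rz":0,"grip":1}]'
```

```text
clock: 9.2
eef_pos: [432.0, 410.5, 119.6]
tool_rot: [-3.141, -0.0, 2.909]
force: [-0.8, 0.6, -0.0]
width: 49.5
gripper_force: 62.3
clock: 9.82
eef_pos: [432.0, 410.5, 108.1]
tool_rot: [-3.142, -0.0, 2.909]
force: [0.2, 0.1, -0.1]
width: 49.2
gripper_force: 62.3
```

```bash
python3 -m creep '[{"dx":0,"dy":0,"dz":-0.003,"rx":0,"ry":0,"rz":0,"grip":1},{"dx":0,"dy":0,"dz":-0.006,"rx":0,"ry":0,"rz":0,"grip":1},{"dx":0,"dy":0,"dz":-0.009,"rx":0,"ry":0,"rz":0,"grip":1},{"dx":0,"dy":0,"dz":-0.012,"rx":0,"ry":0,"rz":0,"grip":1},{"dx":0,"dy":0,"dz":-0.012,"rx":0,"ry":0,"rz":0,"grip":1}]'
```

```text
clock: 10.45
eef_pos: [432.0, 410.6, 104.1]
tool_rot: [3.141, -0.0, 2.909]
force: [-1.3, -1.1, 5.6]
width: 49.0
gripper_force: 63.0
```

```bash
python3 -m creep '[{"dx":0,"dy":0,"dz":-0.002,"rx":0,"ry":0,"rz":0,"grip":1},{"dx":0,"dy":0,"dz":-0.003,"rx":0,"ry":0,"rz":0,"grip":1},{"dx":0,"dy":0,"dz":-0.003,"rx":0,"ry":0,"rz":0,"grip":1},{"dx":0,"dy":0,"dz":-0.003,"rx":0,"ry":0,"rz":0,"grip":1},{"dx":0,"dy":0,"dz":-0.003,"rx":0,"ry":0,"rz":0,"grip":1}]'
python3 -m creep '[{"dx":0,"dy":0,"dz":0,"rx":0,"ry":0,"rz":0,"grip":-0.3},{"dx":0,"dy":0,"dz":0,"rx":0,"ry":0,"rz":0,"grip":-1},{"dx":0,"dy":0,"dz":0,"rx":0,"ry":0,"rz":0,"grip":-1},{"dx":0,"dy":0,"dz":0,"rx":0,"ry":0,"rz":0,"grip":-1},{"dx":0,"dy":0,"dz":0,"rx":0,"ry":0,"rz":0,"grip":-1}]'
python3 - <<'E'
from h import *
im=get_image("side");cv2.imwrite("pics/s6.png",cv2.resize(im[150:270,180:340,::-1],(800,600),interpolation=2))
E
```

```text
clock: 11.08
eef_pos: [432.0, 410.6, 104.0]
tool_rot: [3.141, 0.0, 2.909]
force: [-3.5, -2.4, 13.2]
width: 49.4
gripper_force: 63.8
clock: 11.7
eef_pos: [432.0, 410.5, 102.0]
tool_rot: [-3.141, -0.0, 2.909]
force: [-0.1, 0.0, -0.1]
width: 85.6
gripper_force: 0.0
```

View pics/s6.png

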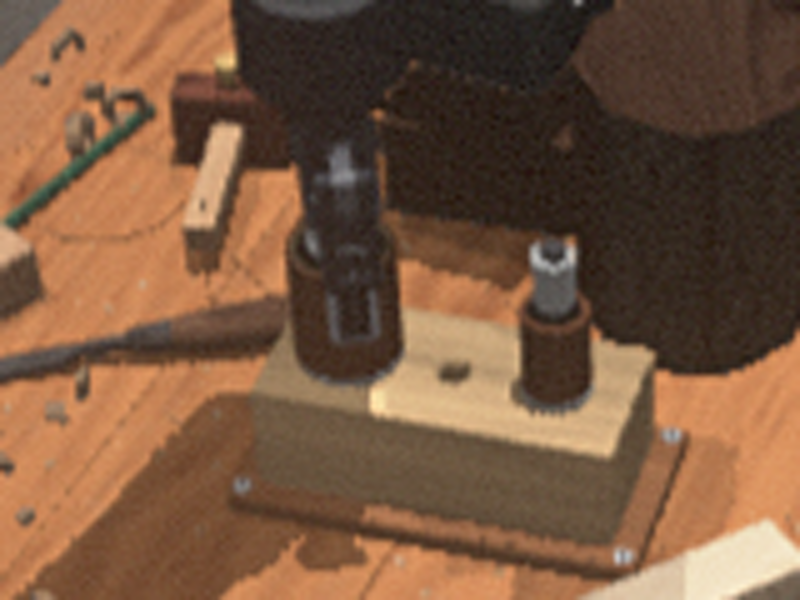

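The sleeve is home on the flange (crop 345,375), with the drum still upright. I rise to the nut and grip it.

```bash
python3 -m creep '[{"dx":0,"dy":0,"dz":0.03,"rx":0,"ry":0,"rz":0,"grip":-1},{"dx":-0.001,"dy":0.001,"dz":0.07,"rx":0,"ry":0,"rz":0,"grip":-1},{"dx":-0.002,"dy":0.001,"dz":0.094,"rx":0,"ry":0,"rz":0,"grip":-1},{"dx":-0.002,"dy":0.001,"dz":0.094,"rx":0,"ry":0,"rz":0,"grip":-1},{"dx":-0.002,"dy":0.001,"dz":0.094,"rx":0,"ry":0,"rz":0,"grip":-1}]'
python3 -m creep '[{"dx":0,"dy":0,"dz":0,"rx":0,"ry":0,"rz":0,"grip":-1},{"dx":0,"dy":0,"dz":0,"rx":0,"ry":0,"rz":0,"grip":-0.2},{"dx":0,"dy":0,"dz":0,"rx":0,"ry":0,"rz":0,"grip":0.2},{"dx":0,"dy":0,"dz":0,"rx":0,"ry":0,"rz":0,"grip":1},{"dx":0,"dy":0,"dz":0,"rx":0,"ry":0,"rz":0,"grip":1}]'
python3 -m creep '[{"dx":0,"dy":0,"dz":0,"rx":0,"ry":0,"rz":0,"grip":1},{"dx":0,"dy":0,"dz":0,"rx":0,"ry":0,"rz":0,"grip":1},{"dx":0,"dy":0,"dz":0,"rx":0,"ry":0,"rz":0,"grip":1},{"dx":0,"dy":0,"dz":0,"rx":0,"ry":0,"rz":0,"grip":1},{"dx":0,"dy":0,"dz":0,"rx":0,"ry":0,"rz":0,"grip":1}]'
```

```text
clock: 12.38
eef_pos: [431.0, 410.8, 139.7]
tool_rot: [-3.141, -0.0, 2.909]
force: [-1.1, -0.1, 0.2]
width: 85.5
gripper_force: 0.0
clock: 13.0
eef_pos: [431.1, 410.7, 139.8]
tool_rot: [-3.141, -0.0, 2.909]
force: [-0.5, -1.4, 2.6]
width: 22.7
gripper_force: 58.9
clock: 13.62
eef_pos: [431.2, 410.8, 139.8]
tool_rot: [-3.141, -0.0, 2.909]
force: [-1.8, -1.8, 4.0]
width: 22.8
gripper_force: 59.3
```

```bash
python3 -m creep '[{"dx":0,"dy":0,"dz":0.03,"rx":0,"ry":0,"rz":0,"grip":1},{"dx":0,"dy":0,"dz":0.07,"rx":0,"ry":0,"rz":0,"grip":1},{"dx":0,"dy":0,"dz":0.12,"rx":0,"ry":0,"rz":0,"grip":1},{"dx":0,"dy":0,"dz":0.17,"rx":0,"ry":0,"rz":0,"grip":1},{"dx":0,"dy":0,"dz":0.22,"rx":0,"ry":0,"rz":0,"grip":1}]'
python3 -m creep '[{"dx":0,"dy":0,"dz":0.06,"rx":0,"ry":0,"rz":0,"grip":1},{"dx":0,"dy":0,"dz":0.12,"rx":0,"ry":0,"rz":0,"grip":1},{"dx":0,"dy":0,"dz":0.18,"rx":0,"ry":0,"rz":0,"grip":1},{"dx":0,"dy":0,"dz":0.22,"rx":0,"ry":0,"rz":0,"grip":1},{"dx":0,"dy":0,"dz":0.25,"rx":0,"ry":0,"rz":0,"grip":1}]'
python3 - <<'E'
from h import *
s=st();im=get_image("side");cv2.imwrite("pics/s7.png",im[...,::-1])
E
```

```text
clock: 14.25
eef_pos: [431.4, 411.2, 229.4]
tool_rot: [3.14, 0.001, 2.909]
force: [-0.9, 0.5, -3.0]
width: 23.0
gripper_force: 59.1
clock: 14.88
eef_pos: [431.2, 411.0, 328.8]
tool_rot: [3.141, 0.0, 2.909]
force: [-0.1, 0.1, -2.2]
width: 22.6
gripper_force: 59.1
{'clock': 14.875, 'qpos': [-0.878, 0.46, 0.109, 1.544, -0.053, 1.14, 0.58], 'eef_pos': [431.193, 410.988, 328.769], 'tool_rot': [3.141, 0.0, 2.909], 'force': [-0.054, 0.074, -2.175], 'width': 22.643, 'gripper_force': 59.056}
```

View pics/s7.png

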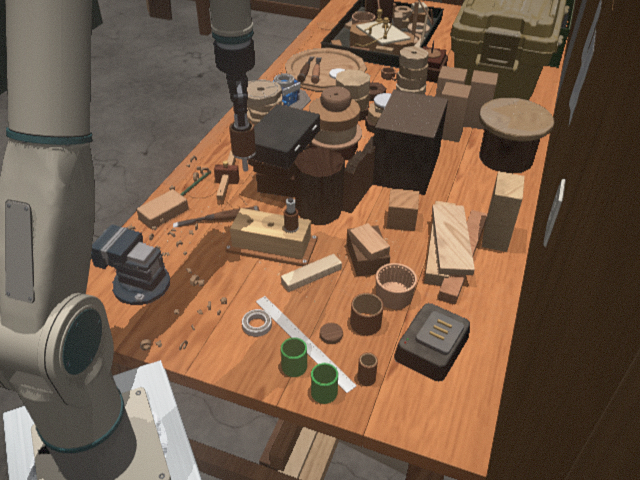

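The drum with its sleeve hangs at (242,140), clear of the block. Before tilting I check the height of the toolbox behind it.

```bash
python3 - <<'E'
from h import *
a,b=get_calibration("side"),get_calibration("scene")
# toolbox lid near corner: side (319,118)/(289,165)... scene front-left corner (59,310), right-back (215,275)
def tri(u,v):
    P=[]
    for c,w in((a,u),(b,v)):
        T=np.linalg.inv(c["world_from_camera"])[:3];P.append((c["mtx"]@T,np.array(w,float)))
    X=cv2.triangulatePoints(P[0][0],P[1][0],P[0][1][:,None],P[1][1][:,None]);return (X[:3]/X[3]).ravel()
print(tri((270,109),(215,275)),tri((242,142),(215,275)),tri((319,118),(70,278)))
w=dict(np.load("w2.npz"));b=w
print(tri((293,163),(497,226)),tri((242,142),(497,226)))
E
```

```text
[535.79367387 560.22086698 234.98881993] [479.3052208  554.22343882 194.47787714] [711.54755477 629.35129834 158.12954987]
[627.98532336 669.50084091  -7.95979784] [473.65290817 565.14939953 178.03456097]
```

```bash
python3 -m creep '[{"dx":0,"dy":0,"dz":0.02,"rx":0.0144,"ry":-0.0151,"rz":0,"grip":1},{"dx":0,"dy":0,"dz":0.04,"rx":0.0288,"ry":-0.0302,"rz":0,"grip":1},{"dx":0,"dy":0,"dz":0.06,"rx":0.0432,"ry":-0.0453,"rz":0,"grip":1},{"dx":0,"dy":0,"dz":0.08,"rx":0.0576,"ry":-0.0604,"rz":0,"grip":1},{"dx":0,"dy":0,"dz":0.1,"rx":0.072,"ry":-0.0755,"rz":0,"grip":1}]'
python3 -m creep '[{"dx":0,"dy":0,"dz":0,"rx":0.0144,"ry":-0.0151,"rz":0,"grip":1},{"dx":0,"dy":0,"dz":0,"rx":0.0288,"ry":-0.0302,"rz":0,"grip":1},{"dx":0,"dy":0,"dz":0,"rx":0.0432,"ry":-0.0453,"rz":0,"grip":1},{"dx":0,"dy":0,"dz":0,"rx":0.0576,"ry":-0.0604,"rz":0,"grip":1},{"dx":0,"dy":0,"dz":0,"rx":0.072,"ry":-0.0755,"rz":0,"grip":1}]'
python3 - <<'E'
from h import *
from scipy.spatial.transform import Rotation as R
s=st();print(R.from_euler("xyz",s["tool_rot"]).as_matrix().round(3))
E
```

```text
clock: 15.55
eef_pos: [431.8, 408.3, 364.2]
tool_rot: [2.597, 0.332, 2.812]
force: [3.0, -1.8, -4.3]
width: 22.8
gripper_force: 59.5
clock: 16.18
eef_pos: [451.7, 379.6, 352.9]
tool_rot: [2.507, 0.482, 2.694]
force: [0.7, -0.5, -2.8]
width: 22.9
gripper_force: 59.6
{'clock': 16.175, 'qpos': [-0.512, 0.184, -0.425, 2.238, 1.635, 0.311, -1.131], 'eef_pos': [451.746, 379.586, 352.858], 'tool_rot': [2.507, 0.482, 2.694], 'force': [0.667, -0.534, -2.778], 'width': 22.866, 'gripper_force': 59.624}
[[-0.799  0.101  0.593]
 [ 0.383  0.845  0.373]
 [-0.464  0.525 -0.713]]
```

```bash
python3 - <<'E'
from h import *
from scipy.spatial.transform import Rotation as R
import itertools
D=[([-0.512,0.184,-0.425,2.238,1.635,0.311,-1.131],[2.507,.482,2.694]),([-0.878,.46,.109,1.544,-.053,1.14,.58],[3.141,0,2.909]),([-1.404,.628,.038,1.517,-.027,.996,-.02],[-3.14,0,2.909])]
for sg in itertools.product((1,-1),repeat=4):
    e=0
    for q,t in D:
        a=R.from_euler("ZYZYZYZ",[sg[0]*q[0],q[1],sg[1]*q[2],q[3],sg[2]*q[4],q[5],sg[3]*q[6]]).as_matrix()
        e+=np.linalg.norm(a[:,2]-R.from_euler("xyz",t).as_matrix()[:,2])
    print(sg,round(e,3)) if e<.3 else 0
E
```

```text
Traceback (most recent call last):
  File "scipy/spatial/transform/_rotation.pyx", line 1413, in scipy.spatial.transform._rotation.Rotation.from_euler
ValueError: Expected axis specification to be a non-empty string of upto 3 characters, got ZYZYZYZ
```

```bash
python3 - <<'E'
from h import *
from scipy.spatial.transform import Rotation as R
import itertools
def fk(q,sg):
    a=R.identity()
    for i,x in enumerate(q): a=a*R.from_euler("ZYZYZYZ"[i],sg[i//2]*x if i%2==0 else x)
    return a.as_matrix()
D=[([-0.512,0.184,-0.425,2.238,1.635,0.311,-1.131],[2.507,.482,2.694]),([-0.878,.46,.109,1.544,-.053,1.14,.58],[3.141,0,2.909]),([-1.404,.628,.038,1.517,-.027,.996,-.02],[-3.14,0,2.909])]
for sg in itertools.product((1,-1),repeat=4):
    e=sum(np.linalg.norm(fk(q,sg)[:,2]-R.from_euler("xyz",t).as_matrix()[:,2]) for q,t in D)
    if e<.3:
        print(sg,round(e,3))
        q=np.array(D[0][0])
        for q6 in(.3,1.2,1.5): q[5]=q6;print(q6,fk(q,sg)[:,2].round(2))
        print([ (R.from_euler("xyz",t).as_matrix().T@fk(q,sg)).round(2).tolist() for q,t in D[:2]])
E
```

```text
(1, -1, 1, 1) 0.27
0.3 [ 0.68  0.28 -0.67]
1.2 [ 0.37  0.91 -0.16]
1.5 [0.19 0.98 0.07]
[[[0.98, -0.17, -0.12], [0.17, 0.99, -0.03], [0.13, 0.01, 0.99]], [[0.27, -0.96, 0.06], [0.96, 0.26, -0.07], [0.05, 0.08, 1.0]]]
(1, -1, 1, -1) 0.27
0.3 [ 0.68  0.28 -0.67]
1.2 [ 0.37  0.91 -0.16]
1.5 [0.19 0.98 0.07]
[[[-0.76, -0.64, -0.12], [0.65, -0.76, -0.03], [-0.07, -0.11, 0.99]], [[0.99, -0.14, 0.06], [0.14, 0.99, -0.07], [-0.05, 0.08, 1.0]]]
(-1, 1, 1, 1) 0.072
0.3 [ 0.63  0.3  -0.72]
1.2 [ 0.2   0.93 -0.3 ]
1.5 [ 0.    1.   -0.08]
[[[1.0, 0.05, -0.05], [-0.06, 1.0, -0.05], [0.05, 0.05, 1.0]], [[0.8, 0.61, -0.0], [-0.61, 0.8, -0.0], [-0.0, 0.0, 1.0]]]
(-1, 1, 1, -1) 0.072
0.3 [ 0.63  0.3  -0.72]
1.2 [ 0.2   0.93 -0.3 ]
1.5 [ 0.    1.   -0.08]
[[[-0.6, -0.8, -0.05], [0.8, -0.59, -0.05], [0.01, -0.07, 1.0]], [[-0.24, 0.97, -0.0], [-0.97, -0.24, -0.0], [-0.0, 0.0, 1.0]]]
(-1, -1, -1, 1) 0.004
0.3 [ 0.59  0.38 -0.72]
1.2 [ 0.9  -0.31 -0.3 ]
1.5 [ 0.85 -0.52 -0.08]
[[[-0.77, -0.64, 0.0], [0.64, -0.77, 0.0], [0.0, 0.0, 1.0]], [[0.92, 0.4, -0.0], [-0.4, 0.92, -0.0], [0.0, 0.0, 1.0]]]
(-1, -1, -1, -1) 0.004
0.3 [ 0.59  0.38 -0.72]
1.2 [ 0.9  -0.31 -0.3 ]
1.5 [ 0.85 -0.52 -0.08]
[[[-0.0, 1.0, 0.0], [-1.0, -0.0, 0.0], [0.0, -0.0, 1.0]], [[0.0, 1.0, -0.0], [-1.0, 0.0, -0.0], [-0.0, 0.0, 1.0]]]
```

```bash
python3 - <<'E'
from h import *
from scipy.spatial.transform import Rotation as R
def fk(q):
    a=R.identity()
    for i,x in enumerate(q): a=a*R.from_euler("ZYZYZYZ"[i],-x if i%2==0 else x)
    return a
s=ctrl.read_state();q=np.array(s["qpos"]);A=fk(q);L=220
for q6 in(.8,1.3):
    p=q.copy();p[5]=q6;B=fk(p);v=(B*A.inv()).as_rotvec();z,z0=B.as_matrix()[:,2],A.as_matrix()[:,2]
    print(q6,z.round(3),"turn",(v/2/np.pi).round(4),"shift",(L*(z-z0)/400).round(3))
E
```

```text
0.8 [ 0.843 -0.002 -0.538] turn [-0.0335 -0.0468 -0.0523] shift [ 0.137 -0.206  0.096]
1.3 [ 0.894 -0.385 -0.229] turn [-0.0678 -0.0946 -0.1059] shift [ 0.165 -0.417  0.267]
```

```bash
python3 -m creep '[{"dx":0.055,"dy":-0.065,"dz":0.025,"rx":-0.011,"ry":-0.0156,"rz":-0.0174,"grip":1},{"dx":0.1,"dy":-0.13,"dz":0.058,"rx":-0.022,"ry":-0.031,"rz":-0.035,"grip":1},{"dx":0.137,"dy":-0.206,"dz":0.096,"rx":-0.0335,"ry":-0.0468,"rz":-0.0523,"grip":1},{"dx":0.15,"dy":-0.275,"dz":0.15,"rx":-0.045,"ry":-0.063,"rz":-0.07,"grip":1},{"dx":0.16,"dy":-0.345,"dz":0.205,"rx":-0.056,"ry":-0.079,"rz":-0.088,"grip":1}]'
python3 -m creep '[{"dx":0.003,"dy":-0.035,"dz":0.03,"rx":-0.006,"ry":-0.008,"rz":-0.009,"grip":1},{"dx":0.005,"dy":-0.07,"dz":0.062,"rx":-0.012,"ry":-0.016,"rz":-0.018,"grip":1},{"dx":0.005,"dy":-0.07,"dz":0.062,"rx":-0.012,"ry":-0.016,"rz":-0.018,"grip":1},{"dx":0.005,"dy":-0.07,"dz":0.062,"rx":-0.012,"ry":-0.016,"rz":-0.018,"grip":1},{"dx":0.005,"dy":-0.07,"dz":0.062,"rx":-0.012,"ry":-0.016,"rz":-0.018,"grip":1}]'
python3 - <<'E'
from h import *
from scipy.spatial.transform import Rotation as R
s=st();print(R.from_euler("xyz",s["tool_rot"]).as_matrix().round(3)[:,2])
im=get_image("side");cv2.imwrite("pics/s8.png",im[...,::-1])
E
```

```text
clock: 16.8
eef_pos: [515.0, 241.9, 435.4]
tool_rot: [2.371, 1.078, 2.022]
force: [0.8, 0.1, -3.4]
width: 22.9
gripper_force: 59.7
clock: 17.42
eef_pos: [517.4, 214.5, 460.1]
tool_rot: [2.207, 1.178, 1.764]
force: [0.6, 0.2, -2.2]
width: 23.1
gripper_force: 59.8
{'clock': 17.425, 'qpos': [-0.849, 0.372, -0.343, 2.203, 1.507, 1.485, -1.304], 'eef_pos': [517.428, 214.513, 460.104], 'tool_rot': [2.207, 1.178, 1.764], 'force': [0.558, 0.18, -2.201], 'width': 23.129, 'gripper_force': 59.782}
[ 0.895 -0.384 -0.227]
```

View pics/s8.png

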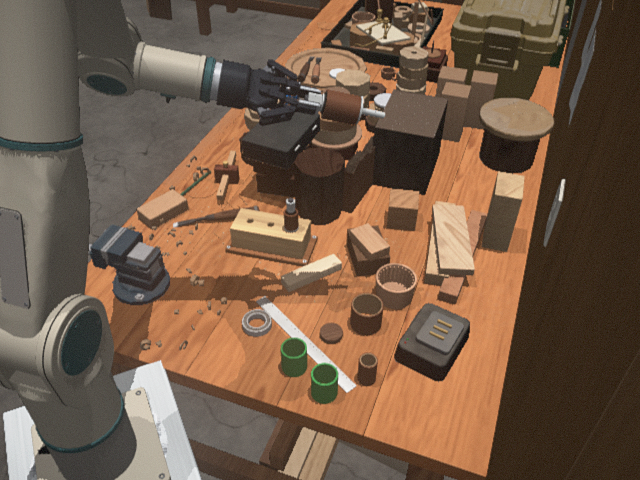

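The drum is level at (345,105) with the sleeve against its flange, held by the nut, and its axis is 77° from vertical. I let it settle and hand in.

```bash
python3 -m creep '[{"dx":0,"dy":0,"dz":0,"rx":0,"ry":0,"rz":0,"grip":1},{"dx":0,"dy":0,"dz":0,"rx":0,"ry":0,"rz":0,"grip":1},{"dx":0,"dy":0,"dz":0,"rx":0,"ry":0,"rz":0,"grip":1},{"dx":0,"dy":0,"dz":0,"rx":0,"ry":0,"rz":0,"grip":1},{"dx":0,"dy":0,"dz":0,"rx":0,"ry":0,"rz":0,"grip":1}]' && python3 -c "
from cell import ctrl
print(ctrl.finish_job())"
```

```text
clock: 18.1
eef_pos: [517.5, 214.5, 460.2]
tool_rot: [2.205, 1.179, 1.762]
force: [-0.4, 0.5, -3.0]
width: 23.3
gripper_force: 59.8
the job is handed in; nothing more can be done
None
```

I pushed the fitting sleeve home on the bare drum, drew the drum out by its nut and handed the job in at about 18 s, holding it about 13° from level and roughly 0.45 m above the bench with the sleeve still on; the hand-in returned no verdict.

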